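# Lock the portion cup under the cereal dispenser

### The job

Lift the handled steel portion cup out of its bamboo caddy, stand it upright on the round cork mat and let go of it, then take it by its handle. Raise it from below into the mount under the cereal dispenser's chute with the handle at the orange mark, turn the handle round to the green mark until you feel the stop, without forcing it, and let the cup sink into its locking pockets so that it hangs there level when you let go. Leave the jar, canister, scoop, bowl and spice jars as they are.

Things in the scene. Friction and masses are not known exactly. Their poses are not given: they have to be found in the camera images.
- cup: Loose portion cup, about 0.2 kg: open steel beaker, outer diameter 56 mm, 70 mm high, wall 3 mm, with a straight black handle along its own -x and two lugs near the rim. Origin: centre of its underside; z up its axis. Its +y and -y sides are bare, so it can be gripped across the 56 mm there from above. Starts upright in the caddy, underside 6 mm over the shelf.
- handle (a point): Grasp point in the cup's handle: 135 mm from the cup's axis along its -x, 24 mm above its underside. The handle is 16 mm wide (y), 18 mm tall (z 15 to 33 mm over the underside) and runs from the cup wall to 164 mm from the axis. Axes as the cup's.
- lug (a point): Underside of the cup's lug on the handle side, 34 mm from the axis, 58 mm above the cup's underside. Two dark lugs just below the rim, one over the handle (-x), one opposite (+x): each reaches 37 mm from the axis, is 12 mm wide and 6 mm tall (z 58 to 64 mm).
- caddy: Fixed bamboo caddy. Origin: on the shelf below the cup's starting place; axes as the cup's at the start. Base plate 6 mm thick, x -175 to 45 mm, 84 mm wide. Two walls 62 mm high over the shelf, x -40 to -175 mm, closed at the end, stand 3 mm from either side of the handle, so it cannot be gripped there. Lift the cup straight up; 50 mm frees the handle.
- mat: Fixed round cork mat, 140 mm diameter, 4 mm thick; origin: centre of its underside on the shelf.
- mount (a point): Bayonet mount under the chute: this is where the cup's origin is when locked, on the mount's vertical axis, 85 mm over the shelf. Locked, the cup's axes agree with this point's (handle to its -x, the green mark). To insert, the handle points 130 deg counter-clockwise (from above) from the point's +x, the orange mark, 50 deg before the lock. Only air between here and the foot.
- slot (a point): Middle of the entry slot (orange mark), on top of the mount's ledge, 34 mm from its axis, 58 mm over mount; the other slot is opposite. The ledge is a ring 53 to 58 mm over mount, bore 62 mm diameter; the slots are free 9 mm either side of their middle, out to 42 mm from the axis. The roof stops the rim when the cup is 16 mm above its locked height.
- pocket (a point): Where the handle-side lug's underside rests when locked (green mark). With the lugs up through the slots and the cup 6 to 14 mm above its locked height, turn it counter-clockwise seen from above, over lips 4 mm high, until the lugs meet rigid stops about 4 deg past the lock angle; then lower it: the lugs sit in pockets with 4 deg of play either way. The other way is blocked.
- dispenser: Fixed cereal dispenser; origin on the shelf below the mount's axis, axes as mount's. Mount: steel ring of 48 mm radius, 138 to 172 mm high above the shelf, roof disc of 56 mm radius, 171 to 177 mm high. White tower from x 80 to 165 mm, 110 mm wide. Flat foot 14 mm thick, x -70 to 180 mm, 130 mm wide. The grey side knob is not used.
- hopper (a point): Top of the grey lid of the dispenser's glass hopper: hopper of 64 mm radius about this axis, from 230 to 456 mm above the shelf, 118 mm behind the mount's axis. A white chute slopes from it to the mount's roof.
- jar: Loose green ceramic jar with wooden lid, 84 mm diameter, 120 mm high; origin: centre of its underside. Leave it.
- canister: Loose clear acrylic canister with white twist cap, 104 mm diameter, 174 mm high; origin: centre of its underside. Leave it.
- scoop: Loose steel scoop, 183 mm long along its x (handle to -x, ending 145 mm from the origin), 55 mm wide, 32 mm high; origin: centre of the pan's underside. Leave it.
- bowl: Loose white bowl, 130 mm diameter, 55 mm high; origin: centre of its underside. Leave it.
- spice0: Loose rust-red spice jar with steel cap, 48 mm diameter, 78 mm high, in the fixed bamboo spice tray (220 x 90 mm) on the robot's right; origin: centre of its underside. Leave it.
- spice1: Loose yellow spice jar with steel cap, 48 mm diameter, 78 mm high, in the fixed bamboo spice tray (220 x 90 mm) on the robot's right; origin: centre of its underside. Leave it.
- spice2: Loose dark brown spice jar with steel cap, 48 mm diameter, 78 mm high, in the fixed bamboo spice tray (220 x 90 mm) on the robot's right; origin: centre of its underside. Leave it.
Not all that is in view belongs to the job. What is shaped like the cup but red is not meant.

How it is judged:
By the outcome, as a careful person would: the job done as asked, in the order asked, and still so for the second after the job is handed in, with the robot touching nothing.
It also fails if it takes over 61 s, if anything falls off the work surface, if the arm or the gripper's body presses on something with over 40 N, if the wrist force passes 120 N, or if a joint passes its speed limit or range.

### The arm

A 6-joint arm with a two-finger parallel gripper is mounted at the origin on the work surface. World frame = base frame: x ahead of the robot, y to its left, z up, the work surface at z = 0. Lengths are in mm, angles in rad, forces in N, time in s.
With the tool pointing down it reaches from about 400 to 925 mm from the base axis. Payload 12.5 kg.
Tool frame: the origin (TCP) lies at the very end of the fingers, on their centre line; the grasp point (between the pads) lies 19 mm behind it; z points along the fingers, y is the line along which they close (so a half turn about z gives the same grasp; the last joint's range is limited). The gripper opens to 95 mm and grips with 3 to 60 N. Pads are 20 mm wide; open, the fingers measure 119 mm over their backs; the gripper's body (75 mm by 180 mm) begins 59 mm behind the grasp point.
Start: joints at [-0.106, 0.491, 1.559, -0, 1.092, -0.106], TCP at [625.017, 0.021, 214.661] pointing down, gripper open.
Joint ranges: [-3.1, 3.1], [-0.84, 2.19], [0.05, 2.79], [-1.13, 4.28], [0.06, 2.93], [-2.69, 2.69]. Speed limits (rad/s): [2.22, 2.22, 2.79, 3.14, 3.14, 3.14].

### API

Orientations are given as [roll, pitch, yaw] about the fixed x, y, z axes, in that order (R = Rz(yaw) Ry(pitch) Rx(roll)).
In Python, from cell import state, imaging, env, spot_in, mark_of gives the robot as it stands. The module is installed in compiled form; this text tells all that it offers.
- The arm moves only by the tool step_arm, never from a script. Its argument "increments" is a list of rows, each an object with "slide": the shift along the tool's x, y, z in m, a list of three; "roll": the turn about the tool's z in rad. A call has 1 to 5 rows; each row is the pose to reach, as a shift and turn from the pose commanded when the call began, along the tool's axes at that moment; what a row does not reach only later rows make up. A row lasts 1/8 s, in which the tool goes at most 62.5 mm and 10.7 degrees, less where a joint would pass 70% of its speed; a pose out of reach is approached as far as the arm can. A call with a gripper value outside its range is refused whole. "fingers" is the opening, from 0 (shut) to 1 (fully open), set as the call begins (left out, the last holds). The fingers move at their own pace and stop on an object; the grip force is fixed at half the most. Time passes only in rows, so rows that repeat a pose let the fingers close. It gives the time, the measured TCP pose, the force, the opening and the grip force at its end, in the units of the state.
- state(): the state, without advancing time (a new reading comes with each control period).
- imaging.read_camera(name): name is "scene" or "side" or "wrist"; returns a dict with "color" (400x640x3 uint8, red, green, blue), "z_map" (400x640 float32, mm along the optical axis (not along the pixel's ray), 0 where there is no reading), "intrinsics" (3x3 intrinsics, pixels), "camera_from_world" (4x4, takes a point from world to camera coordinates). Camera axes: x right, y up, looking along -z (the intrinsics and any distortion apply to the point x, -y, -z); pixel columns grow to the right and rows downward; lengths in mm; the calibration is good to about 2 mm. The wrist camera is an equidistant fisheye: a pixel r from the principal point sees the ray r / f radians off the axis. A picture is of the moment at which its call begins.
- env.job_done(): hands the job in; it is judged then, once.
Trained networks look in the newest picture that a camera, given by its name, has taken for a name from the list of things; names that differ only in an ending like _2 or _b are one class to them, and where a whole thing is asked for, a point or a joint stands for the part that bears it (a point fixed in the world has none). Each returns a list of dicts, best first, with "confidence" (0 to 1); they miss things now and then, are a little off and sometimes report something else, mostly with a low value. They report only what shows in the picture. A call takes as long as a camera call. They do not tell look-alikes from the thing itself.
- spot_in(camera, target): "bbox" ([left, top, right, bottom] in pixels, round what is visible of it).
- mark_of(camera, target): "uv" ([column, row] in pixels: a listed point, or the origin of a listed thing).
The state is a dict: "t": time; "joints": joint angles; "qvel": joint speeds; "tau": joint torques, N m; "eef_pos": TCP position; "tcp_rot": TCP orientation; "ft_force": force on the tool from outside, world axes, zero at the start; "moment": the same for the moment, N m; "opening": opening from 0.0 (shut) to 1.0 (fully open); "grip_force": force on a finger pad.
Only numpy, scipy, OpenCV 4.12 (cv2) and the standard library are available. Lean on these libraries where they do the work, as an engineer would, in place of code of your own. Each camera call takes 0.05 s, during which the arm holds its last target. There are 200 camera calls.

## Working session

There is one attempt and no reset: what is moved stays moved. The work goes in short steps, Python scripts to look and compute and a tool call to move; the robot and the scene stay as the last step left them, time stands still between calls to the robot, and variables do not carry over. Pictures are saved under pics/ and viewed, at most 10 in all, crops included, and the job is handed in when it is done.

Besides the shell and the picture viewer there is one more tool, called after ">>>" by a JSON object that holds its "api" and its "payload". step_arm: Moves the arm, as the interface text tells. Its arguments: {"type":"object","properties":{"increments":{"type":"array"},"fingers":{"type":"number"}},"required":["increments"]}

```bash
mkdir -p pics
cat > h.py <<'E'
import numpy as np, cv2
from cell import state, imaging, env, spot_in, mark_of
def cam(n):
    return imaging.read_camera(n)
def save(c,f,crop=None,s=1):
    im=c["color"][:,:,::-1]
    if crop: l,t,r,b=crop; im=im[t:b,l:r]
    cv2.imwrite("pics/"+f,cv2.resize(im,None,fx=s,fy=s,interpolation=cv2.INTER_CUBIC))
def ray(c,uv):  # pinhole: origin, direction (unit depth) in world
    K=c["intrinsics"];T=np.linalg.inv(c["camera_from_world"])
    d=np.array([(uv[0]-K[0][2])/K[0][0],-(uv[1]-K[1][2])/K[1][1],-1])
    return T[:3,3],T[:3,:3]@d
def atz(c,uv,z):
    o,d=ray(c,uv); return o+d*(z-o[2])/d[2]
def atd(c,uv):
    o,d=ray(c,uv);u,v=np.round(uv).astype(int);return o+d*c["z_map"][v,u]
def tri(c1,u1,c2,u2):
    o1,d1=ray(c1,u1);o2,d2=ray(c2,u2)
    A=np.stack([d1,-d2],1);s=np.linalg.lstsq(A,o2-o1,rcond=None)[0]
    p,q=o1+d1*s[0],o2+d2*s[1];return (p+q)/2,np.linalg.norm(p-q)
def cloud(c):
    K=c["intrinsics"];T=np.linalg.inv(c["camera_from_world"]);z=c["z_map"]
    v,u=np.mgrid[:z.shape[0],:z.shape[1]]
    P=np.stack([(u-K[0][2])/K[0][0]*z,-(v-K[1][2])/K[1][1]*z,-z],-1)
    return P@T[:3,:3].T+T[:3,3]
E
cat > a.py <<'E'
from h import *
np.set_printoptions(precision=1,suppress=True)
for n in ("scene","side"):
    c=cam(n); save(c,n+"0.png"); T=np.linalg.inv(c["camera_from_world"]);print(n,T[:3,3],c["intrinsics"][0][0])
    for t in "cup handle lug caddy mat mount slot pocket dispenser hopper jar canister scoop bowl".split():
        m=mark_of(n,t)
        print(t,[(round(x["confidence"],2),np.round(x["uv"]).tolist(),atd(c,np.clip(x["uv"],0,[639,399]))) for x in m[:3]])
E
python3 a.py
```

```text
scene [1060.5 -732.2 1428.5] 382.5081043125376
cup []
handle []
lug [(0.64, [380.0, 268.0], array([811.5,  23.4,  66. ]))]
caddy []
mat []
mount [(0.78, [298.0, 276.0], array([ 615.1, -247.8,  174.6])), (0.75, [233.0, 323.0], array([ 507.6, -494.6,   66.5]))]
slot [(0.66, [296.0, 257.0], array([ 559. , -189.7,  172.3]))]
pocket [(0.76, [290.0, 263.0], array([ 556.9, -223.3,  172.5]))]
dispenser [(0.95, [302.0, 288.0], array([ 601.7, -217. ,   14.1])), (0.21, [297.0, 259.0], array([ 573.8, -202.6,  190.7]))]
hopper [(0.63, [333.0, 230.0], array([ 700.3, -169.2,  454.4]))]
jar [(0.5, [361.0, 212.0], array([688.6,  25.2, 336. ])), (0.39, [297.0, 277.0], array([ 614.5, -254.4,  176.3]))]
canister [(0.57, [380.0, 268.0], array([812.7,  25.1,  66.5])), (0.24, [234.0, 322.0], array([ 510.7, -490.7,   73. ]))]
scoop [(0.77, [291.0, 236.0], array([414. , -59.2,  28.9]))]
bowl [(0.66, [265.0, 345.0], array([ 632.7, -469.5,    0.8])), (0.62, [359.0, 213.0], array([684.8,  19.9, 332.5]))]
side [  212.4 -1050.3  1489.7] 514.2693474218869
cup [(0.68, [222.0, 165.0], array([228.4, 472.1,  31.8])), 
[... 838 characters left out ...]
60.0, 292.0], array([ 595. , -214.6,   13.3])), (0.52, [267.0, 158.0], array([409.4, 437.8,  60.7])), (0.18, [361.0, 276.0], array([ 573.2, -253.7,  171.7]))]
hopper [(0.93, [407.0, 188.0], array([ 710.4, -176.4,  448.9])), (0.2, [360.0, 278.0], array([ 567.3, -261.2,  175.8]))]
jar [(0.71, [320.0, 194.0], array([570.9, 212.4,  45.6]))]
canister [(0.72, [351.0, 374.0], array([ 474.3, -498.4,   71.9])), (0.44, [389.0, 220.0], array([ 650.3, -216.7,  375.1])), (0.17, [304.0, 390.0], array([ 337.5, -500.1,   45. ]))]
scoop [(0.81, [290.0, 269.0], array([390.1, -60.8,  -2.2])), (0.59, [305.0, 386.0], array([ 340. , -502.5,   78.1]))]
bowl [(0.72, [400.0, 365.0], array([ 638.4, -481. ,    1.6]))]
```

View pics/side0.png

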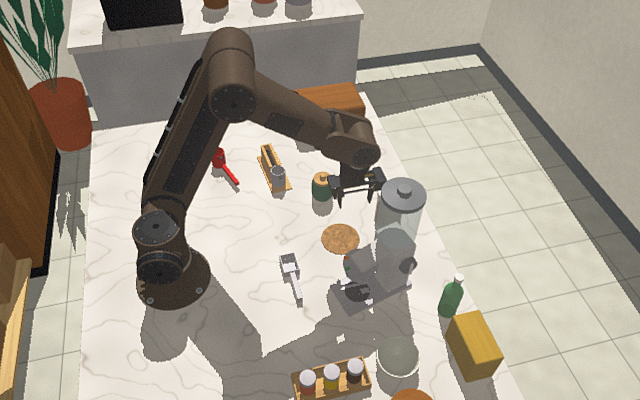

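View pics/scene0.png

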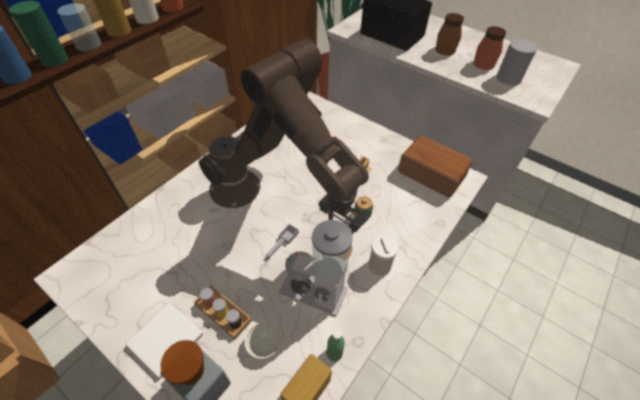

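Side picture: two cup-shaped things, a red one at (218,157) with its handle towards (238,187), and a steel one in the bamboo caddy at (277,175). The steel one in the caddy is the one meant (steel, upright in the caddy). The mat is at (340,238), the dispenser at about (375,270), the jar at (321,187) and the scoop at (290,275). The scene view shows the canister at (383,255). I'll confirm the cup in a crop and measure it.

```bash
cat > b.py <<'E'
from h import *
np.set_printoptions(precision=1,suppress=True)
c=cam("side")
a=cv2.resize(c["color"][135:200,205:305,::-1],(800,520),interpolation=cv2.INTER_CUBIC)
cv2.imwrite("pics/cup.png",a)
b=cv2.resize(c["color"][225:315,310:440,::-1],(780,540),interpolation=cv2.INTER_CUBIC);cv2.imwrite("pics/mount.png",b)
P=cloud(c);np.save("P.npy",P)
def show(n,m):
    Q=P[m];print(n,len(Q),Q.mean(0) if len(Q) else '',(Q.min(0),Q.max(0)) if len(Q) else '')
x,y,z=P[...,0],P[...,1],P[...,2]
near=(abs(x-425)<80)&(abs(y-380)<150)
hsv=cv2.cvtColor(c["color"],cv2.COLOR_RGB2HSV)
show("caddy+cup>50",near&(z>50)&(z<95))
show("bamboo>50",near&(z>52)&(z<75)&(hsv[...,1]>80))
show("grey>60",near&(z>60)&(z<95)&(hsv[...,1]<60))
mat=(abs(x-597)<110)&(abs(y-31)<110)&(z>-8)&(z<20)&(hsv[...,1]>80)
u=np.argwhere(mat);show("mat",mat)
e=cv2.fitEllipse(cv2.convexHull(u[:,::-1].astype(np.float32)));print(e,atz(c,e[0],4))
# hopper lid circle, roof disc
show("roof",(abs(x-580)<90)&(abs(y+235)<90)&(z>168)&(z<184))
show("lid",(abs(x-705)<90)&(abs(y+176)<90)&(z>440)&(z<470))
show("foot",(abs(x-620)<190)&(abs(y+220)<120)&(z>9)&(z<19))
show("jar",(abs(x-571)<70)&(abs(y-200)<70)&(z>105)&(z<135))
print(state()["tcp_rot"],state()["eef_pos"])
E
python3 b.py
```

```text
caddy+cup>50 311 [427.7 406.9  61.2] (array([397.1, 304.4,  50.1]), array([462.8, 527.4,  80.8]))
bamboo>50 152 [422.3 456.7  59.3] (array([397.2, 387.2,  52. ]), array([453. , 520.9,  68.3]))
grey>60 91 [433.6 345.4  69.3] (array([406.3, 304.4,  60.7]), array([460.5, 510.7,  80.8]))
mat 889 [595.2  24.1   1.5] (array([527.4, -43.7,  -7.8]), array([663.7,  94.2,  12.8]))
((339.8626708984375, 238.3912811279297), (30.257396697998047, 37.79616165161133), 95.88495635986328) [594.6  21.3   4. ]
roof 472 [ 571.6 -220.8  175.1] (array([ 531.6, -265.8,  168.1]), array([ 669.9, -150.1,  183.7]))
lid 321 [ 698.5 -185.1  446.5] (array([ 635.8, -235.9,  440. ]), array([ 754.1, -136.4,  458.5]))
foot 1091 [ 598.  -221.6   12.9] (array([ 450.2, -287.2,    9.1]), array([ 771.9, -149.4,   18.9]))
jar 38 [584.3 239.3 112.2] (array([550.5, 222.9, 105.1]), array([608.8, 254.4, 126.1]))
[ 3.1 -0.   1.6] [625.    0.  214.6]
```

View pics/cup.png

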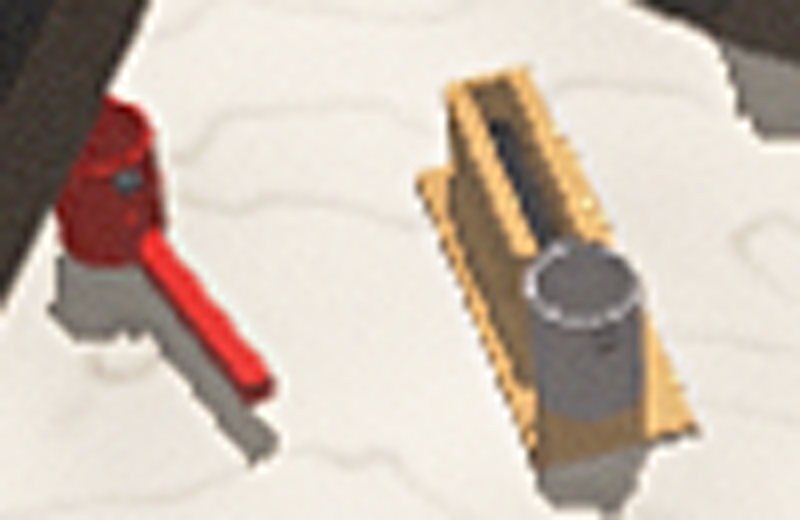

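View pics/mount.png

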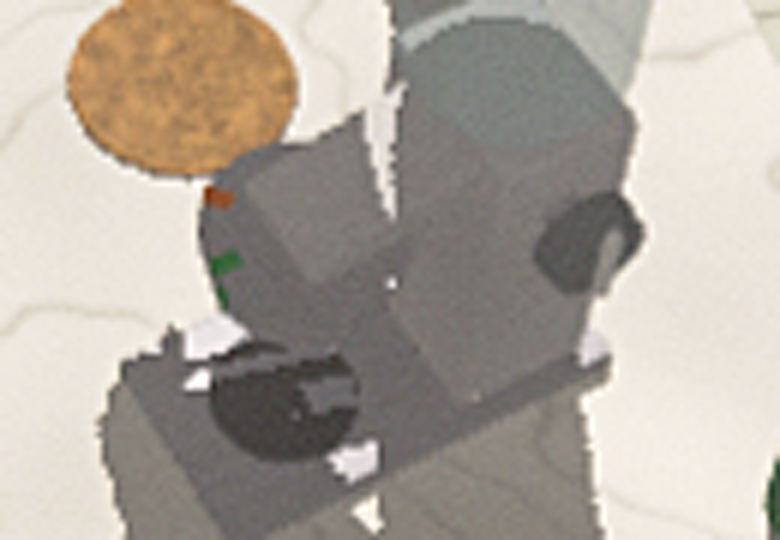

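Crop: the steel cup sits in the bamboo caddy, rim centre about side pixel (277.9,170.6), handle slot running to (263,146). The red look-alike lies outside the caddy and is not meant. The mount crop shows the orange mark at about (346.5,257.8), the green one at (347.7,268.7), and foot corners at (331,286), (354,315) and (411,287).

```bash
cat > c.py <<'E'
from h import *
np.set_printoptions(precision=1,suppress=True)
c=cam("side")
f=lambda u,v,s,l,t:(l+u/s,t+v/s)
C=lambda u,v,z:atz(c,f(u,v,8,205-.44,135-.44),z)
M=lambda u,v,z:atz(c,f(u,v,6,310-.42,225-.42),z)
rim=C(583,285,76);print("rim",rim)
for n,p,q in(("Lwall",(450,88),(523,250)),("Rwall",(527,68),(610,240))):
    a,b=C(*p,62),C(*q,62);print(n,a,b,np.degrees(np.arctan2(*(a-b)[[1,0]])))
a,b=C(420,180,6),C(540,465,6);e=C(695,430,6);print("base",a,b,e,np.degrees(np.arctan2(*(a-b)[[1,0]])),np.linalg.norm(a-b),np.linalg.norm(e-b))
print("orange",M(219,197,177),"green",M(226,262,177))
A,B,E=M(122,362,14),M(258,540,14),M(608,372,14)
print("foot",A,B,E,np.degrees(np.arctan2(*(E-B)[[1,0]])),np.degrees(np.arctan2(*(A-B)[[1,0]])),np.linalg.norm(A-B),np.linalg.norm(E-B))
for n in("scene","side"):
    c=cam(n);print(n,[(t,atz(c,mark_of(n,t)[0]["uv"],z)) for t,z in(("mount",85),("pocket",143),("slot",143),("hopper",456),("dispenser",0))])
c=cam("wrist");save(c,"w0.png")
E
python3 c.py
```

```text
rim [433.3 345.1  76. ]
Lwall [397.8 514.1  62. ] [411.7 389.7  62. ] 96.34861446007427
Rwall [438.9 519.8  62. ] [454.6 386.5  62. ] 96.73979356287377
base [377.4 509.5   6. ] [399.3 297.9   6. ] [477.6 302.7   6. ] 95.89191189863605 212.7460419129738 78.49361612550678
orange [ 548.2 -179.3  177. ] green [ 540.2 -218.8  177. ]
foot [ 505.4 -165.3   14. ] [ 546.5 -289.7   14. ] [ 766.9 -237.3   14. ] 13.365958618259945 108.29200625190995 130.9426444034738 226.50959108883433Traceback (most recent call last):
  File "c.py", line 15, in <module>
    c=cam(n);print(n,[(t,atz(c,mark_of(n,t)[0]["uv"],z)) for t,z in(("mount",85),("pocket",143),("slot",143),("hopper",456),("dispenser",0))])
                               ~~~~~~~~~~~~^^^
IndexError: list index out of range
```

>>> {"api": "step_arm", "payload": {"increments": [{"slide": [0.06,-0.033,0],"roll": -0.112},{"slide": [0.115,-0.064,0],"roll": -0.112},{"slide": [0.17,-0.095,0],"roll": -0.112},{"slide": [0.22,-0.124,0],"roll": -0.112},{"slide": [0.27,-0.153,0],"roll": -0.112}], "fingers": 1}}

```text
t: 2.38
eef_pos: [470.9, 271.6, 214.9]
tcp_rot: [3.141, -0.0, 1.683]
ft_force: [1.2, 0.2, -1.1]
opening: 1.004
grip_force: 0.0
```

```bash
python3 -c "
from h import *
s=state();print(s['t'],s['eef_pos'],s['tcp_rot'],s['ft_force'],s['opening'])
c=cam('wrist');save(c,'w1.png');print(c['intrinsics'],np.linalg.inv(c['camera_from_world']))
for t in ('cup','caddy','handle'):print(t,mark_of('wrist',t))
"
```

```text
2.375 [470.89581117 271.63081036 214.8674143 ] [ 3.14094840e+00 -1.66906477e-04  1.68270889e+00] [ 1.19873986  0.23193951 -1.0642638 ] 1.0044946974710058
[[309.70691629   0.         320.98999314]
 [  0.         309.70691629 194.63407632]
 [  0.           0.           1.        ]] [[ 9.93610611e-01 -1.09424498e-01 -2.76447616e-02  4.63531584e+02]
 [ 1.12862532e-01  9.63231175e-01  2.43819096e-01  3.39532059e+02]
 [-5.14861054e-05 -2.45381299e-01  9.69426643e-01  3.85294715e+02]
 [ 0.00000000e+00  0.00000000e+00  0.00000000e+00  1.00000000e+00]]
cup [{'uv': [294.7, 112.7], 'confidence': 0.84}]
caddy []
handle [{'uv': [165.2, 64.1], 'confidence': 0.74}]
```

View pics/w1.png

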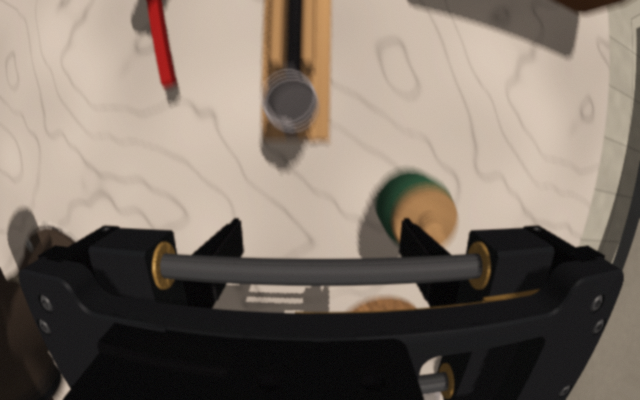

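Wrist picture: the steel cup's rim circle is at about (291,98) in the caddy, handle channel running up along (295,30), red cup handle at (165,60). The caddy is nearly aligned with the tool.

```bash
cat >> h.py <<'E'
def watz(c,uv,z):  # equidistant fisheye ray to plane z
    K=c["intrinsics"];T=np.linalg.inv(c["camera_from_world"])
    p=np.array([(uv[0]-K[0][2])/K[0][0],(uv[1]-K[1][2])/K[1][1]]);r=np.hypot(*p);k=np.sin(r)/max(r,1e-9)
    d=T[:3,:3]@np.array([p[0]*k,-p[1]*k,-np.cos(r)]);o=T[:3,3]
    return o+d*(z-o[2])/d[2]
E
python3 - <<'E'
from h import *
np.set_printoptions(precision=1,suppress=True)
c=cam("wrist")
g=cv2.cvtColor(c["color"],cv2.COLOR_RGB2GRAY)
h=cv2.HoughCircles(cv2.resize(g[60:140,250:335],None,fx=4,fy=4,interpolation=cv2.INTER_CUBIC),cv2.HOUGH_GRADIENT,1,100,param1=100,param2=20,minRadius=80,maxRadius=125)
print(h/4 if h is not None else None)
if h is not None:
    for q in h[0][:2]/4: print(watz(c,(q[0]+250-.4,q[1]+60-.4),76), q[2])
print("rim",watz(c,(291,98),76),"L",watz(c,(264,98),76),"R",watz(c,(318,98),76))
# caddy base front corners & channel
print([watz(c,p,6) for p in((262.5,136),(329,141))])
m=(c["color"].max(-1)<60);m[:, :270]=0;m[:,320:]=0
for r in(10,25,40,55):
    k=np.where(m[r])[0];print(r,k.min(),k.max(),watz(c,(k.mean(),r),30)) if len(k) else 0
E
```

```text
[[[42.4 45.4 27.9]]]
[434.1 348.4  76. ] 27.925
rim [432.3 355.3  76. ] L [405.3 352.9  76. ] R [458.9 358.   76. ]
[array([394.9, 309.1,   6. ]), array([477.1, 311.6,   6. ])]
10 290 304 [421.7 464.   30. ]
25 289 303 [423.  444.9  30. ]
40 289 303 [425.3 426.4  30. ]
55 288 303 [426.9 408.3  30. ]
```

>>> {"api": "step_arm", "payload": {"increments": [{"slide": [0.045,-0.016,0.015]},{"slide": [0.082,-0.0295,0.03]},{"slide": [0.082,-0.0295,0.03]},{"slide": [0.082,-0.0295,0.03]}]}}

```text
invalid input at $.increments[0]: expected keys slide, roll
```

```bash
cat > d.py <<'E'
from h import *
np.set_printoptions(precision=1,suppress=True)
s=state();print(s['t'],s['eef_pos'],s['tcp_rot'])
c=cam("wrist");save(c,"w2.png",(220,60,420,260),3)
print(mark_of("wrist","cup")[:2],spot_in("wrist","cup")[:2],[ (r["uv"],watz(c,r["uv"],64)) for r in mark_of("wrist","lug")[:2]])
g=cv2.cvtColor(c["color"],cv2.COLOR_RGB2GRAY)
h=cv2.HoughCircles(cv2.resize(g[60:260,220:420],None,fx=3,fy=3,interpolation=cv2.INTER_CUBIC),cv2.HOUGH_GRADIENT,1,60,param1=100,param2=25,minRadius=75,maxRadius=130)
for q in ([] if h is None else h[0][:3]/3): print(q,watz(c,(q[0]+220-.33,q[1]+60-.33),76),watz(c,(q[0]+220+q[2],q[1]+60),76)[0])
E
python3 d.py
```

```text
2.625 [472.2 270.  214.7] [3.1 0.  1.7]
[{'uv': [294.8, 107.0], 'confidence': 0.77}] [{'bbox': [146.9, 1.3, 177.0, 89.7], 'confidence': 0.72}, {'bbox': [263.7, 0.5, 319.5, 144.4], 'confidence': 0.59}] [([291.6, 72.4], array([429.4, 381.9,  64. ]))]
[71.5 43.8 27.5] [433.8 349.   76. ] 461.2558899510517
```

View pics/w2.png

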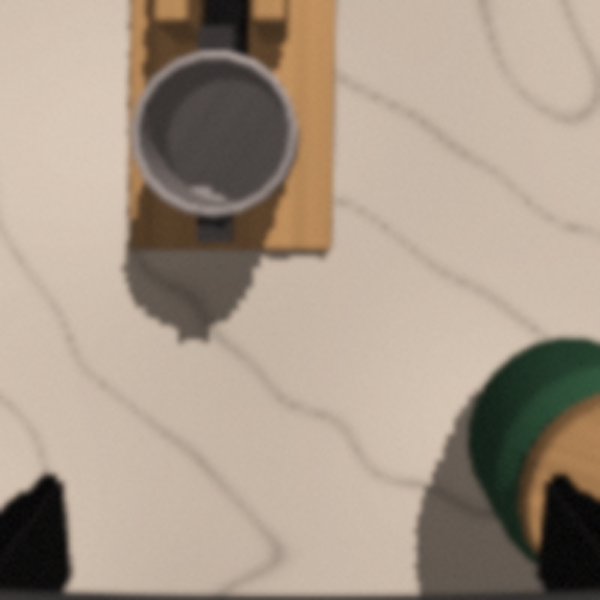

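Crop of the wrist picture: rim circle centred at about (292,104), lugs above and below it, caddy base round it, jar at the lower right clear of the way. Circle and side view agree on about (433.5, 347.5).

>>> {"api": "step_arm", "payload": {"increments": [{"slide": [0.045,-0.016,0.015],"roll": 0},{"slide": [0.081,-0.03,0.04],"roll": 0},{"slide": [0.081,-0.03,0.07],"roll": 0},{"slide": [0.081,-0.03,0.07],"roll": 0},{"slide": [0.081,-0.03,0.07],"roll": 0}]}}

```text
t: 3.45
eef_pos: [434.1, 346.7, 145.5]
tcp_rot: [3.141, -0.0, 1.682]
ft_force: [0.1, 0.9, -0.3]
opening: 1.0
grip_force: 0.0
```

```bash
cat > d.py <<'E'
from h import *
np.set_printoptions(precision=1,suppress=True)
s=state();print(s['t'],s['eef_pos'],s['tcp_rot'])
c=cam("wrist");save(c,"w3.png",(200,100,440,280),3)
for t in("cup","lug"):print(t,mark_of("wrist",t)[:2])
g=cv2.cvtColor(c["color"],cv2.COLOR_RGB2GRAY)
h=cv2.HoughCircles(cv2.resize(g[100:280,200:440],None,fx=3,fy=3,interpolation=cv2.INTER_CUBIC),cv2.HOUGH_GRADIENT,1,60,param1=100,param2=25,minRadius=75,maxRadius=150)
for q in ([] if h is None else h[0][:3]/3): print(q,watz(c,(q[0]+200-.33,q[1]+100-.33),76),watz(c,(q[0]+200+q[2],q[1]+100),76)[0])
E
python3 d.py
```

```text
3.45 [434.1 346.7 145.5] [ 3.1 -0.   1.7]
cup [{'uv': [317.2, 186.4], 'confidence': 0.9}, {'uv': [147.4, 20.8], 'confidence': 0.56}]
lug [{'uv': [122.0, 36.9], 'confidence': 0.85}, {'uv': [318.0, 158.1], 'confidence': 0.64}]
[120.5 102.2  31.3] [433.6 348.3  76. ] 458.99936408524593
```

View pics/w3.png

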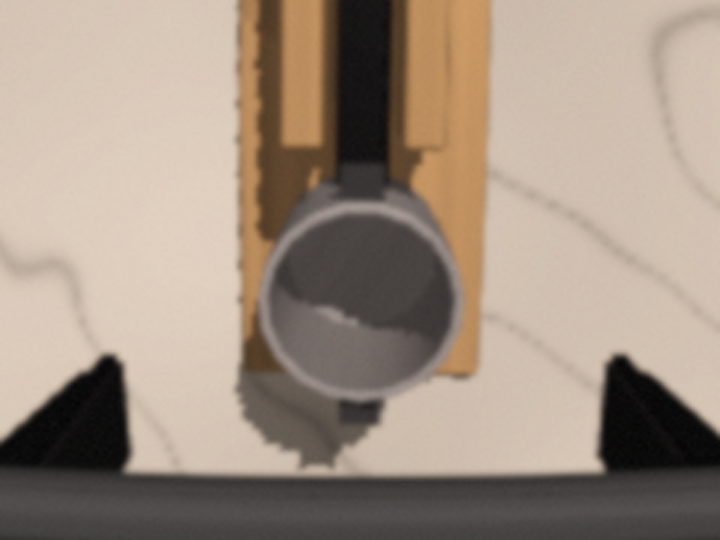

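The picture shows the cup centred between the fingers, with rim (320,199), lugs on the vertical image line and the handle channel straight up, so the tool is aligned. Descend and grip.

>>> {"api": "step_arm", "payload": {"increments": [{"slide": [0.001,0,0.045],"roll": 0},{"slide": [0.001,0,0.08],"roll": 0},{"slide": [0.001,0,0.111],"roll": 0},{"slide": [0.001,0,0.111],"roll": 0},{"slide": [0.001,0,0.111],"roll": 0}]}}

```text
t: 4.22
eef_pos: [433.8, 348.4, 35.0]
tcp_rot: [3.14, -0.001, 1.683]
ft_force: [0.4, -0.5, -0.5]
opening: 1.0
grip_force: 0.0
```

>>> {"api": "step_arm", "payload": {"increments": [{"slide": [0,0,0],"roll": 0},{"slide": [0,0,0],"roll": 0},{"slide": [0,0,0],"roll": 0},{"slide": [0,0,0],"roll": 0},{"slide": [0,0,0],"roll": 0}], "fingers": 0.4}}

```text
t: 4.85
eef_pos: [433.0, 348.2, 33.7]
tcp_rot: [3.142, 0.0, 1.683]
ft_force: [-1.2, 0.1, 2.0]
opening: 0.594
grip_force: 30.0
```

Gripped at 56 mm. Lift straight up.

>>> {"api": "step_arm", "payload": {"increments": [{"slide": [0,0,-0.03],"roll": 0},{"slide": [0,0,-0.065],"roll": 0},{"slide": [0,0,-0.1],"roll": 0},{"slide": [0,0,-0.134],"roll": 0},{"slide": [0,0,-0.134],"roll": 0}]}}

```text
t: 5.48
eef_pos: [433.7, 348.6, 169.5]
tcp_rot: [3.138, -0.002, 1.683]
ft_force: [0.2, 0.0, -3.0]
opening: 0.598
grip_force: 30.0
```

```bash
cat > e.py <<'E'
from h import *
np.set_printoptions(precision=1,suppress=True)
print(state()["eef_pos"],state()["opening"],state()["joints"])
ims=[]
for n in("side","scene"):
    c=cam(n);np.savez(n+".npz",**c)
    for t,z in(("mount",85),("pocket",143),("slot",143),("hopper",456),("dispenser",0),("mat",0)):
        print(n,t,[(round(r["confidence"],2),np.round(r["uv"],1),atz(c,r["uv"],z)) for r in mark_of(n,t)[:2]])
    hsv=cv2.cvtColor(c["color"],cv2.COLOR_RGB2HSV);P=cloud(c)
    roi=(abs(P[...,0]-560)<80)&(abs(P[...,1]+200)<70)&(P[...,2]>130)
    for nm,lo,hi in(("orange",0,20),("green",45,85)):
        m=roi&(hsv[...,1]>110)&(hsv[...,0]>=lo)&(hsv[...,0]<=hi)&(hsv[...,2]>50)
        uv=np.argwhere(m)[:,::-1]
        if len(uv): print(n,nm,len(uv),uv.mean(0),atz(c,uv.mean(0),177),"top pts",np.array([atz(c,q,177)[:2] for q in uv]).tolist() and P[m].mean(0))
    b=(270,190,430,320) if n=="side" else (255,205,375,315)
    l,t,r,bb=b;ims.append(cv2.resize(c["color"][t:bb,l:r,::-1],(400,int(400*(bb-t)/(r-l))),interpolation=cv2.INTER_CUBIC))
h=min(i.shape[0] for i in ims);cv2.imwrite("pics/two.png",np.hstack([i[:h] for i in ims]))
E
python3 e.py
```

```text
[433.7 348.6 169.5] 0.598296866937929 [ 0.6  0.4  1.8 -0.   0.9  0.4]
side mount [(0.96, array([361.1, 277.7]), array([ 596.1, -206.2,   85. ]))]
side pocket [(0.66, array([349.7, 271.5]), array([ 552.6, -210.7,  143. ]))]
side slot [(0.92, array([350.1, 267.4]), array([ 558.3, -196.3,  143. ]))]
side hopper [(0.83, array([406.6, 187.9]), array([ 705.6, -181.2,  456. ]))]
side dispenser [(0.62, array([358.8, 292.7]), array([ 593.8, -209.6,    0. ])), (0.6, array([322.6, 194.5]), array([589.8, 247.1,   0. ]))]
side mat [(0.91, array([340.8, 237.9]), array([599.5,  25.5,   0. ]))]
side orange 13 [345.8 257.4] [ 547.6 -179.   177. ] top pts [ 547.5 -179.1  177.1]
side green 10 [347.  268.5] [ 539.2 -219.5  177. ] top pts [ 539.3 -219.1  176.5]
scene mount [(0.76, array([300. , 277.1]), array([ 590.7, -211.3,   85. ]))]
scene pocket [(0.71, array([289.6, 266.4]), array([ 551.6, -223.1,  143. ]))]
scene slot [(0.73, array([298.3, 259.8]), array([ 559.5, -181. ,  143. ])), (0.72, array([350.5, 167.9]), array([441.9, 343.7, 143. ]))]
scene hopper [(0.93, array([329.5, 228.9]), array([ 688.4, -172.3,  456. ]))]
scene dispenser [(0.72, array([298.6, 286. ]), array([ 581.7, -212.7,    0. ]))]
scene mat [(0.63, array([358.3, 150.1]), array([331.3, 598.3,   0. ])), (0.36, array([380.8, 266.3]), array([798.6,  69.5,   0. ]))]
scene orange 6 [296.5 253. ] [ 548.8 -177.1  177. ] top pts [ 549.  -177.3  177.6]
```

View pics/two.png

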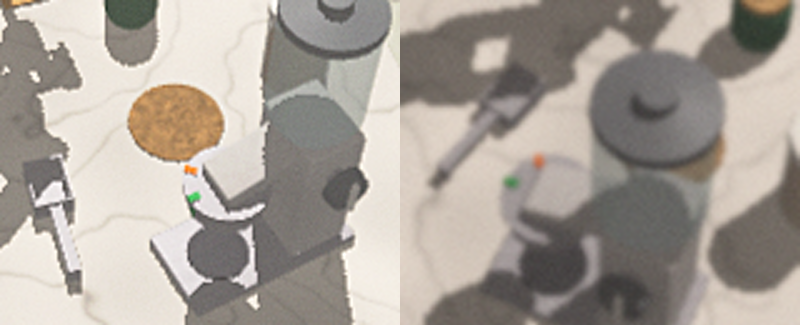

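Picture (side left, scene right): the marks on the roof disc are clear now, orange at side (346,257) and green at (347,268), scene orange (296.5,253) and green (288.6,260). Lid knob is at side (404,191) and scene (331,233).

```bash
cat > f.py <<'E'
from h import *
from scipy.optimize import least_squares
np.set_printoptions(precision=1,suppress=True)
c1=dict(np.load("side.npz"));c2=dict(np.load("scene.npz"))
print("knob",tri(c1,(404.1,191.5),c2,(331.2,232.6)),"netlid",tri(c1,(406.6,187.9),c2,(329.5,228.9)))
print("or",tri(c1,(345.8,257.4),c2,(296.5,253)),"gr",tri(c1,(347,268.5),c2,(288.5,259.7)),atz(c2,(288.5,259.7),177))
# lid outline by darkness + height -> circle
for n,c in(("side",c1),("scene",c2)):
    P=cloud(c);m=((abs(P[...,0]-700)<110)&(abs(P[...,1]+180)<110)&(P[...,2]>425)).astype(np.uint8)
    m=cv2.morphologyEx(m,cv2.MORPH_OPEN,np.ones((5,5)))
    k=max(cv2.findContours(m,0,1)[0],key=cv2.contourArea);e=cv2.fitEllipse(k);print(n,"lid",e,[atz(c,e[0],z) for z in(435,440,445)])
    m=((abs(P[...,0]-565)<70)&(abs(P[...,1]+210)<70)&(abs(P[...,2]-177)<4))
    Q=np.array([atz(c,q[::-1],177)[:2] for q in np.argwhere(m)])
    # robot-side rim of roof: farthest points per direction
    o=np.array([586,-208]);d=Q-o;a=np.degrees(np.arctan2(d[:,1],d[:,0]))%360;r=np.hypot(*d.T)
    E=np.array([Q[(abs(a-t)<5)][np.argmax(r[abs(a-t)<5])] for t in range(120,281,10) if (abs(a-t)<5).any()])
    f=least_squares(lambda p:np.hypot(*(E-p[:2]).T)-56,[586,-208],loss="soft_l1");print(n,"roof",f.x,f.fun)
    # foot
    m=((abs(P[...,0]-620)<190)&(abs(P[...,1]+215)<110)&(abs(P[...,2]-14)<5)).astype(np.uint8)
    m=cv2.morphologyEx(m,cv2.MORPH_OPEN,np.ones((3,3)))
    F=np.array([atz(c,q[::-1],14)[:2] for q in np.argwhere(m)],np.float32);print(n,"foot",cv2.minAreaRect(F))
E
python3 f.py
```

```text
knob (array([ 698.8, -178.9,  445.9]), np.float64(8.033001657671631)) netlid (array([ 697.6, -188.5,  473.1]), np.float64(11.3335051471643))
or (array([ 548. , -176.5,  174.3]), np.float64(1.2907685298858267)) gr (array([ 540.9, -215. ,  170.2]), np.float64(0.31556808827857064)) [ 543.6 -217.6  177. ]
side lid ((403.08416748046875, 194.30667114257812), (33.86651611328125, 45.050071716308594), 100.53340911865234) [array([ 697.3, -184.1,  435. ]), array([ 695. , -188.3,  440. ]), array([ 692.7, -192.4,  445. ])]
side roof [ 587.3 -209.5] [-0.4 -2.5  1.2 -1.4 -0.3 -0.   1.4 -0.5  1.2  0.8  1.6 -1.9 -0.9 -0.4
 -0.3  0.1 -0.1]
side foot ((628.8810424804688, -235.54383850097656), (107.11075592041016, 257.10211181640625), 79.02433776855469)
scene lid ((331.7457275390625, 236.7452850341797), (34.34492492675781, 40.14055633544922), 96.65411376953125) [array([ 703.4, -179.6,  435. ]), array([ 705.2, -182.4,  440. ]), array([ 707. , -185.2,  445. ])]
scene roof [ 587.9 -205.6] [-0.2 -0.1  1.5 -0.1 -0.4  0.   0.   1.6  0.4 -0.6 -1.5 -0.6  0.3 -0.3
  0.5  0.3  0.4]
scene foot ((645.827880859375, -205.16653442382812), (253.58645629882812, 120.23909759521484), 21.025665283203125)
```

>>> {"api": "step_arm", "payload": {"increments": [{"slide": [-0.05,0.018,0],"roll": 0},{"slide": [-0.1,0.036,0],"roll": -0.15},{"slide": [-0.15,0.055,0],"roll": -0.3},{"slide": [-0.2,0.073,0],"roll": -0.46},{"slide": [-0.25,0.091,0],"roll": -0.62}]}}

```text
t: 6.8
eef_pos: [552.1, 108.3, 167.8]
tcp_rot: [3.141, 0.0, 2.308]
ft_force: [0.8, -0.1, -1.6]
opening: 0.599
grip_force: 30.0
```

>>> {"api": "step_arm", "payload": {"increments": [{"slide": [-0.045,-0.0125,0],"roll": -0.15},{"slide": [-0.095,-0.0265,0.03],"roll": -0.2},{"slide": [-0.095,-0.0265,0.07],"roll": -0.2},{"slide": [-0.095,-0.0265,0.105],"roll": -0.2},{"slide": [-0.095,-0.0265,0.125],"roll": -0.2}]}}

```text
t: 7.42
eef_pos: [594.7, 21.3, 40.8]
tcp_rot: [-3.141, -0.001, 2.502]
ft_force: [-0.3, -0.7, -2.9]
opening: 0.587
grip_force: 30.0
```

>>> {"api": "step_arm", "payload": {"increments": [{"slide": [0,0,0.003],"roll": 0},{"slide": [0,0,0.006],"roll": 0},{"slide": [0,0,0.008],"roll": 0},{"slide": [0,0,0.008],"roll": 0}]}}

```text
t: 7.92
eef_pos: [595.4, 21.5, 35.2]
tcp_rot: [3.141, 0.001, 2.503]
ft_force: [0.3, -0.0, -1.9]
opening: 0.593
grip_force: 30.0
```

Step down in small moves until contact shows.

>>> {"api": "step_arm", "payload": {"increments": [{"slide": [0,0,0.001],"roll": 0},{"slide": [0,0,0.002],"roll": 0},{"slide": [0,0,0.003],"roll": 0},{"slide": [0,0,0.003],"roll": 0}]}}

```text
t: 8.43
eef_pos: [595.3, 21.5, 31.8]
tcp_rot: [3.141, 0.0, 2.503]
ft_force: [-0.5, 0.2, -0.4]
opening: 0.594
grip_force: 30.0
```

>>> {"api": "step_arm", "payload": {"increments": [{"slide": [0,0,0],"roll": 0},{"slide": [0,0,0],"roll": 0},{"slide": [0,0,0],"roll": 0},{"slide": [0,0,-0.01],"roll": 0},{"slide": [0,0,-0.04],"roll": 0}], "fingers": 1}}

```text
t: 9.05
eef_pos: [594.6, 21.5, 71.5]
tcp_rot: [-3.14, -0.002, 2.503]
ft_force: [-0.4, 0.2, 0.5]
opening: 0.994
grip_force: 0.0
```

>>> {"api": "step_arm", "payload": {"increments": [{"slide": [0.04,0,-0.02],"roll": 0},{"slide": [0.085,0,-0.02],"roll": 0},{"slide": [0.13,0,-0.02],"roll": 0},{"slide": [0.13,0,-0.02],"roll": 0},{"slide": [0.13,0,-0.02],"roll": 0}]}}

```text
t: 9.68
eef_pos: [491.7, 99.0, 92.3]
tcp_rot: [3.14, 0.001, 2.503]
ft_force: [-0.5, 0.1, 0.4]
opening: 0.998
grip_force: 0.0
```

```bash
cat > g.py <<'E'
from h import *
np.set_printoptions(precision=2,suppress=True)
s=state();print(s['t'],s['eef_pos'],s['tcp_rot'],s['joints'])
c=cam("wrist");d=cam("side")
a=cv2.resize(c["color"][100:400,120:520,::-1],(400,300));b=cv2.resize(d["color"][190:270,285:392,::-1],(400,300),interpolation=cv2.INTER_CUBIC)
cv2.imwrite("pics/grip.png",np.hstack([a,b]))
for n,k in(("side",d),):
    for t,z in(("cup",4),("handle",28),("lug",62)):
        print(t,[(r["confidence"],r["uv"],atz(k,r["uv"],z)) for r in mark_of(n,t)[:3]])
P=cloud(d)
m=(abs(P[...,0]-595)<120)&(abs(P[...,1]-22)<70)&(P[...,2]>66)&(P[...,2]<82)
e=cv2.fitEllipse(cv2.convexHull(np.argwhere(m)[:,::-1].astype(np.float32)));print("rim",e,atz(d,e[0],74))
E
python3 g.py
```

```text
9.675 [491.75  99.    92.32] [3.14 0.   2.5 ] [ 0.07  0.49  1.98 -0.    0.66 -0.87]
cup [(0.87, [343.9, 236.1], array([611.73,  27.79,   4.  ])), (0.83, [219.0, 162.9], array([220.08, 514.03,   4.  ])), (0.54, [385.2, 221.5], array([781.09,  56.6 ,   4.  ]))]
handle [(0.7, [233.7, 177.0], array([266.01, 395.92,  28.  ])), (0.57, [308.5, 223.6], array([495.98,  96.44,  28.  ]))]
lug [(0.98, [332.8, 229.8], array([565.97,  21.97,  62.  ])), (0.78, [220.9, 157.0], array([231.35, 484.78,  62.  ]))]
rim ((341.1640930175781, 227.59091186523438), (13.163796424865723, 18.53862190246582), 104.53807067871094) [594.23  15.42  74.  ]
```

View pics/grip.png

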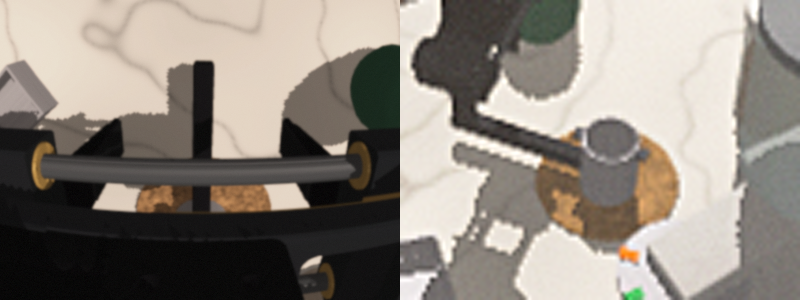

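The picture shows the cup standing upright on the cork mat with the handle centred between the fingers (wrist crop column 203) and running straight. Descend and grip the handle.

>>> {"api": "step_arm", "payload": {"increments": [{"slide": [0,0,0.04],"roll": 0},{"slide": [0,0,0.07],"roll": 0},{"slide": [0,0,0.083],"roll": 0},{"slide": [0,0,0.083],"roll": 0},{"slide": [0,0,0.083],"roll": 0}]}}

```text
t: 10.55
eef_pos: [491.4, 99.0, 9.5]
tcp_rot: [3.141, 0.001, 2.503]
ft_force: [0.8, -0.3, 0.5]
opening: 0.996
grip_force: 0.0
```

>>> {"api": "step_arm", "payload": {"increments": [{"slide": [0,0,0],"roll": 0},{"slide": [0,0,0],"roll": 0},{"slide": [0,0,0],"roll": 0},{"slide": [0,0,0],"roll": 0},{"slide": [0,0,0],"roll": 0}], "fingers": 0}}

```text
t: 11.18
eef_pos: [490.8, 99.0, 8.6]
tcp_rot: [-3.142, 0.0, 2.503]
ft_force: [0.4, 0.2, 0.1]
opening: 0.53
grip_force: 0.0
```

>>> {"api": "step_arm", "payload": {"increments": [{"slide": [0,0,0],"roll": 0},{"slide": [0,0,0],"roll": 0}]}}

```text
t: 11.42
eef_pos: [490.9, 99.0, 8.6]
tcp_rot: [3.142, 0.0, 2.503]
ft_force: [-0.5, -0.4, 0.3]
opening: 0.317
grip_force: 0.0
```

>>> {"api": "step_arm", "payload": {"increments": [{"slide": [0,0,0],"roll": 0},{"slide": [0,0,0],"roll": 0},{"slide": [0,0,0],"roll": 0},{"slide": [0,0,0],"roll": 0}]}}

```text
t: 11.92
eef_pos: [490.8, 99.0, 8.6]
tcp_rot: [3.142, 0.0, 2.503]
ft_force: [0.1, 0.9, 0.2]
opening: 0.168
grip_force: 30.0
```

>>> {"api": "step_arm", "payload": {"increments": [{"slide": [0,0,-0.015],"roll": 0},{"slide": [0,0,-0.035],"roll": 0},{"slide": [0,0,-0.035],"roll": 0},{"slide": [0,0,-0.035],"roll": 0}]}}

```text
t: 12.42
eef_pos: [490.7, 99.0, 43.6]
tcp_rot: [3.142, 0.0, 2.503]
ft_force: [0.1, -0.3, -2.4]
opening: 0.171
grip_force: 30.0
```

```bash
cat > g2.py <<'E'
from h import *
import sys
np.set_printoptions(precision=2,suppress=True)
zr=float(sys.argv[1]);cx,cy=float(sys.argv[2]),float(sys.argv[3])
s=state();print(s['t'],s['eef_pos'],s['tcp_rot'],s["ft_force"],s["moment"],s["opening"])
d=cam("side")
b=cv2.resize(d["color"][190:290,285:420,::-1],(800,592),interpolation=cv2.INTER_CUBIC);cv2.imwrite("pics/%s.png"%sys.argv[4],b)
P=cloud(d)
m=(abs(P[...,0]-cx)<45)&(abs(P[...,1]-cy)<45)&(abs(P[...,2]-zr)<10)
print("rim",P[m].mean(0),P[m].min(0),P[m].max(0))
# rim plane tilt along handle
Q=P[m];A=np.c_[Q[:,:2]-Q[:,:2].mean(0),np.ones(len(Q))];print("slope",np.linalg.lstsq(A,Q[:,2],rcond=None)[0])
yaw=s['tcp_rot'][2];dr=np.array([np.cos(yaw),np.sin(yaw)])
hd=(cv2.cvtColor(d["color"],cv2.COLOR_RGB2GRAY)<70)
rel=P[...,:2]-np.array([cx,cy]);al=rel@dr;ac=rel@np.array([-dr[1],dr[0]])
for lo in range(35,125,15):
    k=(al>lo)&(al<lo+15)&(abs(ac)<12)&(P[...,2]>zr-60)&(P[...,2]<zr-20);print(lo,k.sum(),np.median(P[k][:,2]) if k.any() else "")
E
python3 g2.py 109 594.5 21.5 lift
```

```text
12.425 [490.67  98.99  43.6 ] [3.14 0.   2.5 ] [ 0.07 -0.35 -2.39] [0.21 0.13 0.03] 0.1707025844030628
rim [595.6   17.57 103.64] [564.2  -12.45  99.11] [624.48  49.36 112.91]
slope [  0.02  -0.01 103.64]
35 25 65.48867608618957
50 26 65.02221380901324
65 21 66.70779665618306
80 27 66.27476799796818
95 24 66.76470621887017
110 11 63.94232152095833
```

Handle held and the cup level. Carry it under the mount at underside height ~50.

>>> {"api": "step_arm", "payload": {"increments": [{"slide": [-0.015,-0.04,-0.011],"roll": 0},{"slide": [-0.033,-0.083,-0.011],"roll": 0},{"slide": [-0.057,-0.12,-0.011],"roll": 0},{"slide": [-0.09,-0.153,-0.011],"roll": 0},{"slide": [-0.115,-0.174,-0.011],"roll": 0}]}}

```text
t: 13.1
eef_pos: [479.1, -111.0, 54.1]
tcp_rot: [-3.141, -0.001, 2.502]
ft_force: [-0.1, 0.0, -2.8]
opening: 0.166
grip_force: 30.0
```

>>> {"api": "step_arm", "payload": {"increments": [{"slide": [-0.015,-0.0147,0],"roll": 0},{"slide": [-0.015,-0.0147,0],"roll": 0},{"slide": [-0.015,-0.0147,0],"roll": 0}]}}

```text
t: 13.48
eef_pos: [482.2, -129.1, 54.4]
tcp_rot: [-3.141, -0.001, 2.503]
ft_force: [0.4, 0.2, -3.4]
opening: 0.167
grip_force: 30.0
```

Run:
```python
from h import *
np.set_printoptions(precision=2,suppress=True)
s=state();print(s['t'],s['eef_pos'],s['tcp_rot'],s["ft_force"],s["moment"])
for n in("side","scene"):
    c=cam(n);save(c,"under_%s.png"%n,(300,215,420,315) if n=="side" else (255,205,375,305),4)
    for t,z in(("cup",50.4),("lug",108.4),("handle",74.4),("mount",85),("pocket",143),("slot",143)):
        print(n,t,[(r["confidence"],r["uv"],atz(c,r["uv"],z)) for r in mark_of(n,t)[:2]])
a=cv2.imread("pics/under_side.png");b=cv2.imread("pics/under_scene.png")
cv2.imwrite("pics/under.png",cv2.resize(np.hstack([a,b]),(800,333)))
```

```text
13.475 [ 482.22 -129.07   54.39] [-3.14 -0.    2.5 ] [ 0.43  0.21 -3.36] [ 0.26  0.14 -0.02]
side cup [(0.56, [357.2, 284.6], array([ 585.05, -207.63,   50.4 ])), (0.41, [221.9, 163.7], array([230.42, 457.94,  50.4 ]))]
side lug [(0.57, [349.6, 274.5], array([ 557.76, -199.91,  108.4 ]))]
side handle [(0.69, [316.9, 265.7], array([ 471.33, -119.9 ,   74.4 ])), (0.5, [231.4, 179.6], array([253.87, 338.4 ,  74.4 ]))]
side mount [(0.93, [359.6, 276.6], array([ 592.65, -201.01,   85.  ]))]
side pocket [(0.8, [351.8, 271.1], array([ 559.43, -210.85,  143.  ])), (0.68, [349.1, 275.8], array([ 546.23, -225.4 ,  143.  ]))]
side slot [(0.69, [350.7, 267.2], array([ 560.34, -196.07,  143.  ]))]
scene cup [(0.58, [331.8, 151.4], array([254.7 , 458.46,  50.4 ])), (0.51, [302.4, 278.9], array([ 591.06, -198.13,   50.4 ]))]
scene lug [(0.77, [331.1, 145.5], array([260.8 , 440.37, 108.4 ])), (0.67, [263.0, 342.6], array([ 655.1 , -488.06,  108.4 ]))]
scene handle [(0.63, [290.0, 248.3], array([ 471.41, -130.69,   74.4 ])), (0.58, [326.4, 162.0], array([292.12, 360.55,  74.4 ]))]
scene mount [(0.64, [300.1, 277.6], array([ 592.31, -212.67,   85.  ]))]
scene pocket [(0.19, [300.6, 277.2], array([ 612.95, -232.7 ,  143.  ]))]
scene slot [(0.74, [297.6, 258.2], array([ 552.9 , -177.19,  143.  ])), (0.21, [261.6, 346.4], array([ 670.48, -506.38,  143.  ]))]
```

View pics/under.png

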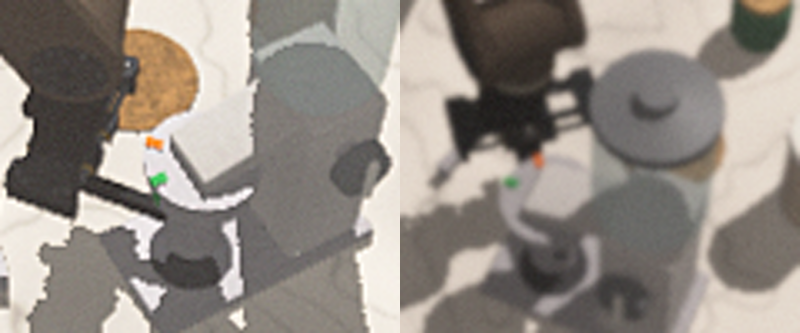

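The picture (side left, scene right) shows the cup hanging level under the roof disc, about side pixel (357,285), with the handle towards the orange mark. Raise slowly, watching the force.

>>> {"api": "step_arm", "payload": {"increments": [{"slide": [0,0,-0.006],"roll": 0},{"slide": [0,0,-0.012],"roll": 0},{"slide": [0,0,-0.016],"roll": 0},{"slide": [0,0,-0.019],"roll": 0},{"slide": [0,0,-0.019],"roll": 0}]}}

```text
t: 14.8
eef_pos: [482.8, -130.0, 73.9]
tcp_rot: [3.141, 0.0, 2.503]
ft_force: [0.1, 0.2, -2.5]
opening: 0.174
grip_force: 30.0
```

>>> {"api": "step_arm", "payload": {"increments": [{"slide": [0,0,-0.002],"roll": 0},{"slide": [0,0,-0.004],"roll": 0},{"slide": [0,0,-0.004],"roll": 0}]}}

```text
t: 15.18
eef_pos: [482.8, -130.0, 77.8]
tcp_rot: [3.141, 0.0, 2.503]
ft_force: [-0.2, -0.3, -2.0]
opening: 0.164
grip_force: 30.0
```

>>> {"api": "step_arm", "payload": {"increments": [{"slide": [0,0,-0.002],"roll": 0},{"slide": [0,0,-0.004],"roll": 0},{"slide": [0,0,-0.004],"roll": 0}]}}

```text
t: 15.55
eef_pos: [482.8, -130.0, 81.8]
tcp_rot: [3.141, 0.0, 2.503]
ft_force: [0.2, -0.5, -1.2]
opening: 0.163
grip_force: 30.0
```

>>> {"api": "step_arm", "payload": {"increments": [{"slide": [0,0,-0.002],"roll": 0},{"slide": [0,0,-0.004],"roll": 0},{"slide": [0,0,-0.006],"roll": 0},{"slide": [0,0,-0.006],"roll": 0}]}}

```text
t: 16.05
eef_pos: [482.8, -130.0, 87.8]
tcp_rot: [3.141, 0.0, 2.503]
ft_force: [-0.4, 0.3, -2.6]
opening: 0.164
grip_force: 30.0
```

>>> {"api": "step_arm", "payload": {"increments": [{"slide": [0,0,-0.004],"roll": 0},{"slide": [0,0,-0.008],"roll": 0},{"slide": [0,0,-0.0115],"roll": 0},{"slide": [0,0,-0.0115],"roll": 0}]}}

```text
t: 16.55
eef_pos: [482.8, -130.0, 99.5]
tcp_rot: [3.141, 0.001, 2.503]
ft_force: [0.1, 1.3, -2.5]
opening: 0.164
grip_force: 30.0
```

Run:
```python
from h import *
np.set_printoptions(precision=3,suppress=True)
for _ in range(4):
    c=cam("side");s=state();print(s["eef_pos"],s["ft_force"],s["moment"],s["joints"])
# waypoints: TCP rotates about (587.4,-208) by a from now; tool frame shifts
O=np.array([587.1,-207.8]);p=np.array([482.8,-130.0]);y=2.503
print(np.linalg.norm(p-O),np.degrees(np.arctan2(*(p-O)[::-1])))
def row(a,b):
    R=lambda t:np.array([[np.cos(t),-np.sin(t)],[np.sin(t),np.cos(t)]])
    pa=O+R(a)@(p-O);d=O+R(b)@(p-O)-pa;yy=y+a
    return [d@[np.cos(yy),np.sin(yy)],d@[np.sin(yy),-np.cos(yy)]]
for k in range(1,6):print(5*k,np.array(row(0,np.radians(5*k))),-np.radians(5*k))
```

```text
[ 482.724 -129.994   99.298] [-0.411  0.06  -2.306] [ 0.237  0.158 -0.05 ] [-0.395  0.478  1.982  0.     0.681 -1.327]
[ 482.698 -129.959   99.188] [ 0.575 -0.251 -1.543] [0.204 0.165 0.016] [-0.395  0.479  1.982  0.     0.681 -1.327]
[ 482.623 -129.964   99.08 ] [ 0.171  0.472 -2.304] [0.196 0.166 0.038] [-0.395  0.479  1.982  0.     0.681 -1.327]
[ 482.626 -129.945   99.049] [ 0.335 -0.341 -1.895] [0.185 0.138 0.027] [-0.395  0.479  1.982  0.     0.681 -1.327]
130.1204442045907 143.27981431772264
5 [ -0.469 -11.342] -0.08726646259971647
10 [ -1.925 -22.6  ] -0.17453292519943295
15 [ -4.356 -33.688] -0.2617993877991494
20 [ -7.745 -44.522] -0.3490658503988659
25 [-12.065 -55.019] -0.4363323129985824
```

No contact; the lugs are through the slots. Start turning counter-clockwise about the cup's axis.

>>> {"api": "step_arm", "payload": {"increments": [{"slide": [-0.0003,-0.009,0],"roll": -0.07},{"slide": [-0.0013,-0.0182,0],"roll": -0.14},{"slide": [-0.0029,-0.0272,0],"roll": -0.21},{"slide": [-0.0051,-0.0361,0],"roll": -0.28},{"slide": [-0.0079,-0.0446,0],"roll": -0.35}]}}

```text
t: 17.38
eef_pos: [462.3, -170.7, 99.0]
tcp_rot: [3.142, -0.0, 2.855]
ft_force: [-0.1, -1.2, -2.4]
opening: 0.167
grip_force: 30.0
```

>>> {"api": "step_arm", "payload": {"increments": [{"slide": [-0.0005,-0.0109,0],"roll": -0.084},{"slide": [-0.0018,-0.0217,0],"roll": -0.168},{"slide": [-0.0041,-0.0324,0],"roll": -0.252},{"slide": [-0.0073,-0.0429,0],"roll": -0.336},{"slide": [-0.0112,-0.053,0],"roll": -0.42}]}}

```text
t: 18.0
eef_pos: [458.3, -225.1, 99.2]
tcp_rot: [-3.141, 0.001, -3.008]
ft_force: [-0.3, -1.0, -1.7]
opening: 0.167
grip_force: 30.0
```

>>> {"api": "step_arm", "payload": {"increments": [{"slide": [0,-0.0034,0],"roll": -0.026},{"slide": [-0.0002,-0.0068,0],"roll": -0.052},{"slide": [-0.0005,-0.0114,0],"roll": -0.088},{"slide": [-0.0005,-0.0114,0],"roll": -0.088}]}}

```text
t: 18.5
eef_pos: [459.9, -235.6, 99.0]
tcp_rot: [3.141, -0.0, -2.923]
ft_force: [0.3, -0.2, -1.8]
opening: 0.169
grip_force: 30.0
```

>>> {"api": "step_arm", "payload": {"increments": [{"slide": [0,-0.0023,0],"roll": -0.0175},{"slide": [0,-0.0034,0],"roll": -0.026},{"slide": [0,-0.0034,0],"roll": -0.026}]}}

```text
t: 18.88
eef_pos: [460.8, -239.0, 99.1]
tcp_rot: [3.142, 0.0, -2.896]
ft_force: [0.0, 0.4, -1.5]
opening: 0.167
grip_force: 30.0
```

>>> {"api": "step_arm", "payload": {"increments": [{"slide": [0,-0.0023,0],"roll": -0.0175},{"slide": [-0.0001,-0.0046,0],"roll": -0.035},{"slide": [-0.0001,-0.0046,0],"roll": -0.035}]}}

```text
t: 19.25
eef_pos: [462.1, -243.7, 99.1]
tcp_rot: [-3.141, 0.0, -2.861]
ft_force: [-0.4, 0.7, -2.3]
opening: 0.166
grip_force: 30.0
```

>>> {"api": "step_arm", "payload": {"increments": [{"slide": [0,-0.0012,0],"roll": -0.009},{"slide": [0,-0.0023,0],"roll": -0.0175},{"slide": [0,-0.0023,0],"roll": -0.0175}]}}

```text
t: 19.62
eef_pos: [462.6, -245.6, 99.1]
tcp_rot: [3.141, -0.0, -2.844]
ft_force: [-1.0, 1.7, -2.0]
opening: 0.167
grip_force: 30.0
```

>>> {"api": "step_arm", "payload": {"increments": [{"slide": [0,-0.0012,0],"roll": -0.009},{"slide": [0,-0.0023,0],"roll": -0.0175},{"slide": [0,-0.0023,0],"roll": -0.0175}]}}

```text
t: 20.0
eef_pos: [463.1, -247.7, 99.0]
tcp_rot: [3.141, -0.0, -2.826]
ft_force: [-2.2, 3.5, -1.2]
opening: 0.166
grip_force: 30.1
```

Run:
```python
from h import *
np.set_printoptions(precision=3,suppress=True)
for _ in range(3):
    c=cam("side");s=state();print(s["t"],s["eef_pos"],s["tcp_rot"],s["ft_force"],s["moment"],s["joints"])
```

```text
20.05 [ 463.12  -247.689   99.063] [ 3.141 -0.    -2.826] [-1.511  3.664 -1.207] [0.511 0.524 0.35 ] [-0.617  0.507  1.921  0.     0.714 -2.503]
20.1 [ 463.117 -247.698   99.069] [ 3.141 -0.    -2.826] [-2.782  3.319 -1.182] [0.468 0.541 0.359] [-0.617  0.507  1.921  0.     0.714 -2.503]
20.15 [ 463.128 -247.714   99.073] [ 3.141 -0.    -2.826] [-2.41   3.219 -0.949] [0.482 0.595 0.342] [-0.617  0.507  1.921  0.     0.714 -2.503]
```

Stop felt at about 54° (tangential force rising to 4 N, as expected 4° past the lock). Back off to the lock angle and lower.

>>> {"api": "step_arm", "payload": {"increments": [{"slide": [-0.0001,0.0045,0],"roll": 0.035},{"slide": [-0.0004,0.0102,0],"roll": 0.078},{"slide": [-0.0004,0.0102,0],"roll": 0.078},{"slide": [-0.0004,0.0102,0],"roll": 0.078}]}}

```text
t: 20.65
eef_pos: [460.9, -238.5, 99.3]
tcp_rot: [-3.141, 0.001, -2.904]
ft_force: [0.4, 0.3, -2.7]
opening: 0.167
grip_force: 30.0
```

>>> {"api": "step_arm", "payload": {"increments": [{"slide": [0,0,0.002],"roll": 0},{"slide": [0,0,0.004],"roll": 0},{"slide": [0,0,0.006],"roll": 0},{"slide": [0,0,0.0075],"roll": 0},{"slide": [0,0,0.0075],"roll": 0}]}}

```text
t: 21.28
eef_pos: [461.0, -238.2, 91.8]
tcp_rot: [-3.141, 0.001, -2.905]
ft_force: [2.7, 0.8, 1.3]
opening: 0.166
grip_force: 30.0
```

>>> {"api": "step_arm", "payload": {"increments": [{"slide": [0,0,0.0005],"roll": 0},{"slide": [0,0,0.001],"roll": 0},{"slide": [0,0,0.001],"roll": 0}]}}

```text
t: 21.65
eef_pos: [460.6, -238.1, 90.7]
tcp_rot: [-3.141, 0.0, -2.904]
ft_force: [3.3, 0.4, 1.8]
opening: 0.166
grip_force: 30.0
```

Run:
```python
from h import *
np.set_printoptions(precision=3,suppress=True)
for _ in range(2):
    c=cam("side");s=state();print(s["t"],s["eef_pos"],s["tcp_rot"],s["ft_force"],s["moment"])
```

```text
21.7 [ 460.61  -238.103   90.681] [-3.141  0.    -2.904] [2.093 0.51  1.653] [ 0.235 -0.875 -0.065]
21.75 [ 460.629 -238.097   90.683] [-3.141  0.    -2.904] [ 2.195 -0.361  1.941] [ 0.286 -0.829 -0.043]
```

>>> {"api": "step_arm", "payload": {"increments": [{"slide": [0,0,0.0005],"roll": 0},{"slide": [0,0,0.001],"roll": 0},{"slide": [0,0,0.001],"roll": 0}]}}

```text
t: 22.12
eef_pos: [460.6, -238.1, 89.7]
tcp_rot: [-3.142, 0.0, -2.904]
ft_force: [2.5, -0.2, 2.8]
opening: 0.166
grip_force: 30.0
```

```bash
cat > k.py <<'E'
from h import *
np.set_printoptions(precision=2,suppress=True)
s=state();print(s["t"],s["eef_pos"],s["tcp_rot"],s["ft_force"],s["moment"],s["opening"])
O=np.array([587.2,-207.7])
for n in("side","scene"):
    c=cam(n);P=cloud(c);rel=P[...,:2]-O
    dk=c["color"].max(-1)<75
    a=np.radians(193.5);dr=np.array([np.cos(a),np.sin(a)]);al=rel@dr;ac=rel@np.array([-dr[1],dr[0]])
    for lo in range(52,168,12):
        k=(al>lo)&(al<lo+12)&(abs(ac)<22)&(P[...,2]>95)&(P[...,2]<135)&dk
        if k.sum()>3: print(n,lo,k.sum(),"z",np.percentile(P[k][:,2],[25,50,75,90]),"across",np.median(ac[k]))
E
python3 k.py
```

```text
22.125 [ 460.57 -238.1    89.67] [-3.14  0.   -2.9 ] [ 2.48 -0.17  2.82] [ 0.27 -0.77 -0.08] 0.1659783788859981
side 52 22 z [112.15 114.21 116.4  118.83] across 6.523345609574355
side 64 5 z [113.62 114.82 115.12 115.25] across 4.037427101835811
side 136 13 z [106.45 110.73 112.04 115.88] across 10.039148481626574
side 148 21 z [112.12 116.   116.91 118.39] across 3.6614455996271733
side 160 11 z [110.44 114.27 118.2  119.94] across 2.863699037085918
scene 64 6 z [110.86 111.75 115.58 117.35] across 1.8765564249476807
scene 76 8 z [111.76 114.26 115.95 117.71] across 3.513605759305779
scene 88 9 z [112.21 116.19 118.52 118.73] across 1.1655917336571515
scene 100 11 z [111.99 116.88 117.78 118.78] across 3.24104196496566
scene 112 7 z [114.6  116.22 119.73 122.8 ] across 10.255283464268093
```

Check that the lugs really sit in the pockets: a gentle turn back must meet resistance after about 4°.

>>> {"api": "step_arm", "payload": {"increments": [{"slide": [-0.0001,0.0046,0],"roll": 0.035},{"slide": [-0.0003,0.0091,0],"roll": 0.07},{"slide": [-0.0003,0.0091,0],"roll": 0.07}]}}

```text
t: 22.6
eef_pos: [458.4, -228.9, 89.6]
tcp_rot: [3.141, -0.001, -2.973]
ft_force: [1.1, 0.2, 2.8]
opening: 0.167
grip_force: 30.0
```

>>> {"api": "step_arm", "payload": {"increments": [{"slide": [-0.0001,0.0023,0],"roll": 0.0175},{"slide": [-0.0001,0.0035,0],"roll": 0.027},{"slide": [-0.0001,0.0035,0],"roll": 0.027}]}}

```text
t: 22.98
eef_pos: [458.1, -226.6, 89.6]
tcp_rot: [-3.14, -0.0, -3.001]
ft_force: [-1.5, -7.6, 1.8]
opening: 0.168
grip_force: 30.2
```

The pocket wall is felt (7.6 N), so the lugs are locked in. Return to the middle and release.

>>> {"api": "step_arm", "payload": {"increments": [{"slide": [-0.0002,-0.006,0],"roll": -0.046},{"slide": [-0.0005,-0.0122,0],"roll": -0.094},{"slide": [-0.0005,-0.0122,0.0003],"roll": -0.094},{"slide": [-0.0005,-0.0122,0.0005],"roll": -0.094}]}}

```text
t: 23.48
eef_pos: [460.3, -237.6, 89.1]
tcp_rot: [3.142, 0.0, -2.909]
ft_force: [-1.0, -0.6, 4.4]
opening: 0.166
grip_force: 30.0
```

>>> {"api": "step_arm", "payload": {"increments": [{"slide": [0,0,0],"roll": 0},{"slide": [0,0,0],"roll": 0},{"slide": [0,0,0],"roll": 0},{"slide": [0,0,0],"roll": 0},{"slide": [0,0,0],"roll": 0}], "fingers": 0.6}}

```text
t: 24.1
eef_pos: [460.4, -237.7, 89.1]
tcp_rot: [3.142, 0.0, -2.907]
ft_force: [-0.8, -0.7, 0.4]
opening: 0.589
grip_force: 0.0
```

```bash
python3 k.py
```

```text
24.1 [ 460.41 -237.68   89.11] [ 3.14  0.   -2.91] [-0.84 -0.66  0.41] [ 0.14 -0.05  0.  ] 0.589195117241521
side 52 24 z [108.42 113.32 115.29 119.29] across 4.624714810256481
side 148 20 z [111.8  113.54 117.12 117.78] across 3.5810534044715414
side 160 11 z [112.1  114.82 115.47 116.67] across 4.593105282509245
scene 64 6 z [116.66 117.21 117.7  119.02] across 4.672432004204922
scene 76 8 z [114.18 116.07 118.5  120.2 ] across 3.00700413022954
scene 88 11 z [115.45 117.94 118.64 119.09] across 2.0348030263816366
scene 100 8 z [115.52 116.81 118.04 118.48] across 2.757636703580155
```

>>> {"api": "step_arm", "payload": {"increments": [{"slide": [0,0,-0.02],"roll": 0},{"slide": [0,0,-0.06],"roll": 0},{"slide": [0.02,0,-0.11],"roll": 0},{"slide": [0.04,0,-0.15],"roll": 0},{"slide": [0.04,0,-0.15],"roll": 0}]}}

```text
t: 24.82
eef_pos: [421.5, -247.7, 241.8]
tcp_rot: [-3.137, 0.003, -2.908]
ft_force: [0.2, 0.4, -0.1]
opening: 0.598
grip_force: 0.0
```

```bash
python3 k.py
python3 - <<'E'
from h import *
np.set_printoptions(precision=1,suppress=True)
for n in("side","scene"):
    c=cam(n)
    for t,z in(("cup",85),("handle",109),("lug",143)):print(n,t,[(r["confidence"],atz(c,r["uv"],z)) for r in mark_of(n,t)[:3]])
E
```

```text
24.825 [ 421.46 -247.68  241.84] [-3.14  0.   -2.91] [ 0.24  0.36 -0.11] [ 0.15 -0.02 -0.01] 0.5978421527567889
side 52 19 z [112.22 115.3  117.46 119.09] across 5.391292495735519
side 64 13 z [110.05 112.95 115.18 116.1 ] across 5.820582022305929
side 76 11 z [110.33 112.59 113.7  115.38] across 5.7379227190609505
side 88 11 z [107.82 113.5  118.17 120.35] across 7.381701452714181
side 100 11 z [111.66 112.57 114.47 115.64] across 6.9591676568135075
side 112 11 z [111.86 115.53 117.17 119.66] across 7.006778066692614
side 124 8 z [109.41 111.79 115.94 116.85] across 7.199224203399609
side 136 7 z [109.8  110.28 114.62 117.21] across 7.004156524339799
side 148 10 z [110.55 114.5  117.87 118.82] across 6.804799747585005
side 160 9 z [110.77 115.21 118.74 119.21] across 2.900930578723538
scene 64 6 z [116.7  117.69 117.9  118.62] across 4.404780340539869
scene 76 9 z [111.44 113.62 118.86 120.51] across 3.5093285007428068
scene 88 9 z [114.44 115.77 117.58 119.02] across 3.654143077559746
scene 100 8 z [115.54 117.77 118.99 119.67] across 3.011240636363235
scene 112 9 z [114.5  117.72 119.52 121.07] across 4.043711882638792
scene 124 10 z [112.6  116.48 118.03 118.62] across 2.387268249207595
scene 136 13 z [114.38 115.8  120.37 121.41] across -0.12486190367592577
scene 148 7 z [115.37 116.85 117.08 117.66] across 1.52008511377815
side cup [(0.62, array([ 461.3, -228. ,   85. ])), (0.55, array([ 585. , -200.7,   85. ]))]
side handle [(0.57, array([ 457.7, -240.7,  109. ])), (0.53, array([260.8, 313.1, 109. ]))]
side lug [(0.67, array([ 548.4, -219.2,  143. ])), (0.61, array([541.4, 113.8, 143. ]))]
scene cup [(0.71, array([270. , 440.4,  85. ])), (0.67, array([ 525.3, -154. ,   85. ]))]
scene handle [(0.71, array([302. , 332.7, 109. ])), (0.63, array([ 455.6, -248. ,  109. ])), (0.37, array([ 440.9, -107.4,  109. ]))]
scene lug [(0.59, array([ 545.4, -204. ,  143. ])), (0.56, array([287.8, 406.3, 143. ]))]
```

Handle top is level at about 118 mm along its whole length, at the lock angle, and the robot is clear. Hand in.

```bash
python3 -c "
from cell import env;print(env.job_done())"
```

```text
the job is handed in; nothing more can be done
None
```

The cup hangs level and locked in the mount at the green mark. The stop was felt without forcing, the gripper is clear, and the job was handed in at about 25 s.

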